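Set the fume-extractor damper at a phone repair bench

ROBOT

A 7-joint arm with a two-finger parallel gripper is mounted at the origin on the work surface. World frame = base frame: x ahead of the robot, y to its left, z up, the work surface at z = 0. Lengths are in m, angles in rad, forces in N, time in s.
With the tool pointing down it reaches from about 0.425 to 0.875 m from the base axis. Payload 9.9 kg.
Tool frame: the origin (TCP) lies midway between the tips of the shut fingers; the grasp point (between the pads) lies 19 mm behind it; z points along the fingers, y is the line along which they close (so a half turn about z gives the same grasp; the last joint's range is limited). The gripper opens to 85 mm and grips with 20 to 120 N. Pads are 22 mm wide; open, the fingers measure 114 mm over their backs; the gripper's body (76 mm by 85 mm) begins 54 mm behind the grasp point. The pads swing forward as they close: fully open they stand 13 mm farther back than shut.
Start: joints at [-0.084, 0.576, 0.025, 1.437, -0.015, 1.129, -0.057], TCP at [0.675, 0, 0.231] pointing down, gripper open.
Joint ranges: [-2.76, 2.76], [-0.34, 2.15], [-1.52, 1.57], [0.19, 2.46], [-1.09, 4.23], [0.17, 1.99], [-2.82, 2.82]. Speed limits (rad/s): [2.22, 2.22, 3.01, 3.01, 3.14, 3.14, 3.14].

INTERFACE

Orientations are given as a unit quaternion [w, x, y, z].
In Python, from rig import ctrl gives the robot as it stands. The module is installed in compiled form; this text tells all that it offers.
- The arm moves only by the shell command python3 -m crank 'ROWS'. ROWS is JSON, a list of rows, each an object of numbers: "rx", "ry", "rz": the turn, a rotation vector about the tool's x, y, z in degrees; "x", "y", "z": the shift along the tool's x, y, z in cm; "jaw": the closure in counts, from 0 (fully open) to 255 (shut). A call has exactly 5 rows; each row shifts and turns the commanded pose from where the row before left it, along the tool's axes as they then stand; what a row does not reach is not made up. A row lasts 1/10 s, in which the tool goes at most 50 mm and 8.59 degrees, less where a joint would pass 70% of its speed; a pose out of reach is approached as far as the arm can. A call with a gripper value outside its range is refused whole. The fingers move at their own pace and stop on an object; the grip force is fixed at half the most. Time passes only in rows, so rows that do not move let the fingers close, or fill a call up. It gives the time, the measured TCP pose, the force, the opening and the grip force at its end, in the units of the state.
- ctrl.get_state(): the state, without advancing time (a new reading comes with each control period).
- ctrl.snapshot(name): name is "scene" or "side" or "wrist"; returns a dict with "img" (420x560x3 uint8, blue, green, red), "range_z" (420x560 float32, m along the optical axis (not along the pixel's ray), 0 where there is no reading), "intrinsics" (3x3 intrinsics, pixels), "R" (3x3) and "t" (3): a world point X has camera coordinates R X + t. Camera axes: x right, y down, z forward; pixel columns grow to the right and rows downward; lengths in m; the calibration is good to about 2 mm. A picture is of the moment at which its call begins.
- ctrl.job_done(): hands the job in; it is judged then, once.
The state is a dict: "t": time; "joint_positions": joint angles; "qvel": joint speeds; "joint_efforts": joint torques, N m; "ee_pos": TCP position; "tcp_rot": TCP orientation; "contact_force": force on the tool from outside, world axes, zero at the start; "torque": the same for the moment, N m; "width": opening from 0.0 (shut) to 1.0 (fully open); "finger_force": force on a finger pad.
Only numpy, scipy, OpenCV 4.12 (cv2) and the standard library are available. Lean on these libraries where they do the work, as an engineer would, in place of code of your own. Each camera call takes 0.05 s, during which the arm holds its last target. There are 200 camera calls.

TASK

Soldering is about to start at the phone repair bench: swing the orange-knobbed lever of the fume extractor's damper box round until it points at the green clip on that box's scale, then let go of it. Leave the blue-knobbed lever on the other damper box as it is.

Things in the scene. Friction and masses are not known exactly. Their poses are not given: they have to be found in the camera images.
- orange_lever (a joint): Flat steel lever (12 wide, 8 thick, its top 74 mm above the table) turning level about an upright pivot on a fixed grey box. 0 to 2.0 rad, counterclockwise from above: 0 = towards the robot and to its left, 1.0 = straight out of the box's front, towards the robot's side, 2.0 = to its right. Starts at 0 to 0.5. Moves at about 1.5 N on the knob, stays where it is left; the stops are firm.
- orange_knob (a point): Centre of the upright round orange knob fixed on the lever's end: 22 mm in diameter, 36 mm tall, 74 to 110 mm above the table (this point 92 mm), 75 mm from the pivot. x points outwards along the arm, z up. Its box is 150 deep, 180 wide, flat top 60 mm above the table, pipe stub behind.
- green_clip: Green clip marking the wanted setting (0.95 to 1.7 rad of the lever's scale), fixed on the orange lever's box: 12 mm square, 6 mm high, 94 mm from the pivot, with a thin green line towards the pivot. The origin is NOT at the clip but on the lever's pivot axis, at the box's top (60 mm above the table); x points from the pivot through the clip, z up.
- blue_knob (a point): Centre of the blue knob on the other box's lever, which must stay as it is. Box, lever and sizes are the same as the orange one's, but its clip is white. The two boxes stand side by side, either one on the left, each turned by up to 0.35 rad. x points outwards along its arm.

How it is judged:
At the end, for the whole second after the job is handed in: The orange-knobbed lever is at rest, pointing at the green clip to within 10 degrees (0.175 rad); the blue knob is within 10 mm of where it started (angle between the x axis of orange_knob and the x axis of green_clip, either way round below 0.175 rad and velocity of joint orange_lever between -0.05 and 0.05 rad/s and distance of blue_knob from where it was at the start of the episode below 0.01 m); the robot touches nothing.
It fails at once if the blue-knobbed lever is moved by more than 10 mm at its knob (distance of blue_knob from where it was at the start of the episode above 0.01 m).
It also fails if it takes over 32 s, if anything falls off the work surface, if the arm or the gripper's body presses on something with over 40 N, if the wrist force passes 120 N, or if a joint passes its speed limit or range.

## Working session

There is one attempt and no reset: what is moved stays moved. The work goes in short steps, Python scripts to look and compute and a shell command to move; the robot and the scene stay as the last step left them, time stands still between calls to the robot, and variables do not carry over. Pictures are saved under pics/ and viewed, at most 10 in all, crops included, and the job is handed in when it is done.

```bash
mkdir -p pics; cat > h.py <<'E'
import numpy as np, cv2
from rig import ctrl
def snap(n):
    s=ctrl.snapshot(n); return s
def masks(img):
    h=cv2.cvtColor(img,cv2.COLOR_BGR2HSV)
    r={'orange':((5,130,90),(20,255,255)),'green':((45,100,50),(85,255,255)),'blue':((95,130,60),(125,255,255))}
    return {k:cv2.inRange(h,a,b) for k,(a,b) in r.items()}
def ray(s,u,v,z):
    c=-s['R'].T@s['t']; d=s['R'].T@np.linalg.inv(s['intrinsics'])@[u,v,1]
    return c+d*(z-c[2])/d[2]
def pts(s,m):
    v,u=np.nonzero(m); Z=s['range_z'][v,u]; k=Z>0; u,v,Z=u[k],v[k],Z[k]
    P=(np.linalg.inv(s['intrinsics'])@np.vstack([u*Z,v*Z,Z]))
    return ((P.T-s['t'])@s['R'])
E
python3 - <<'E'
from h import *
ims=[]
for n in ('scene','side','wrist'):
    s=snap(n); ims.append(s['img']); print(n,'cam',-s['R'].T@s['t'])
    for k,m in masks(s['img']).items():
        c,l,st,ce=cv2.connectedComponentsWithStats(m)
        for i in range(1,c):
            if st[i,4]>25:
                P=pts(s,l==i); print(k,st[i],ce[i].round(),np.median(P,0).round(3),P.min(0).round(3),P.max(0).round(3))
cv2.imwrite('pics/a.png',cv2.resize(np.hstack(ims[:2]),(800,300))); cv2.imwrite('pics/s.png',ims[0])
print(ctrl.get_state())
E
```

```text
scene cam [ 1.09378102 -0.28821122  0.55192603]
orange [ 2  0  8 14 48] [6. 6.] [-0.418 -0.35   0.4  ] [-0.422 -0.354  0.382] [-0.408 -0.346  0.416]
orange [375 167  74  25 945] [410. 184.] [0.519 0.442 0.023] [ 0.42   0.375 -0.002] [0.568 0.617 0.038]
orange [332 177  10  13  91] [336. 184.] [0.503 0.205 0.089] [0.491 0.2   0.075] [0.507 0.217 0.106]
orange [138 228  22  18 253] [148. 236.] [ 0.379 -0.212  0.025] [ 0.356 -0.233  0.002] [ 0.451 -0.189  0.06 ]
green [285 197  26  10  70] [296. 202.] [0.479 0.106 0.06 ] [0.452 0.089 0.057] [0.51  0.13  0.067]
green [327 330  46  40 703] [350. 350.] [ 0.841 -0.014  0.029] [ 0.807 -0.044  0.025] [0.858 0.017 0.033]
blue [363   0  12  35 336] [369.  17.] [-1.884  2.403 -0.03 ] [-1.968  0.967 -0.184] [-0.267  2.433  0.241]
blue [ 380    0   38   32 1028] [397.  14.] [-1.534  2.403  0.038] [-1.758  1.431 -0.12 ] [-0.461  2.436  0.297]
blue [421   0  24  31 536] [432.  14.] [-1.165  2.405  0.079] [-1.266  1.112 -0.032] [-0.038  2.444  0.257]
blue [337  12  19  68 547] [348.  46.] [-2.133  2.402 -0.253] [-2.235  0.03  -0.589] [0.702 2.435 0.4
[... 1964 characters left out ...]
5763131 ,  0.02481413,  1.43768897, -0.01500916,
        1.12899765, -0.0565162 ]), 'qvel': array([-1.21598329e-03, -2.68472098e-03,  2.62701061e-04, -2.85572823e-03,
       -7.28107477e-04, -3.37478613e-05,  6.93336105e-04]), 'joint_efforts': array([ 3.53695883e-03, -7.66262698e+01,  2.25340560e+00, -2.86181796e+01,
        1.58117601e-02,  9.86463390e-03, -3.06662548e-05]), 'ee_pos': array([6.74670015e-01, 3.81935402e-05, 2.30666505e-01]), 'tcp_rot': array([-4.21798923e-04,  7.07090179e-01,  7.07123118e-01, -4.43176395e-04]), 'contact_force': array([1.34627525, 0.21550788, 0.08683053]), 'torque': array([0.0317553 , 0.03236267, 0.02050228]), 'finger_force': 0.0, 'width': 1.0002930244770023}
```

View pics/a.png

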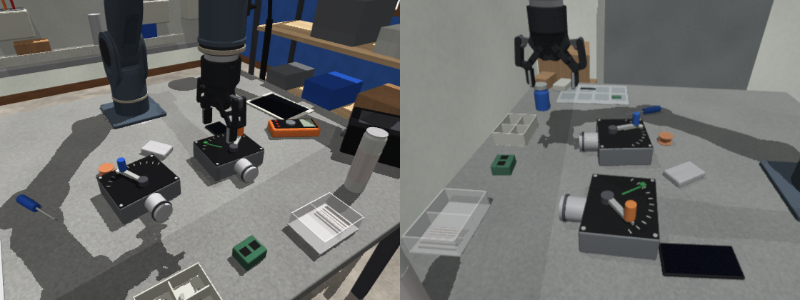

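View pics/s.png

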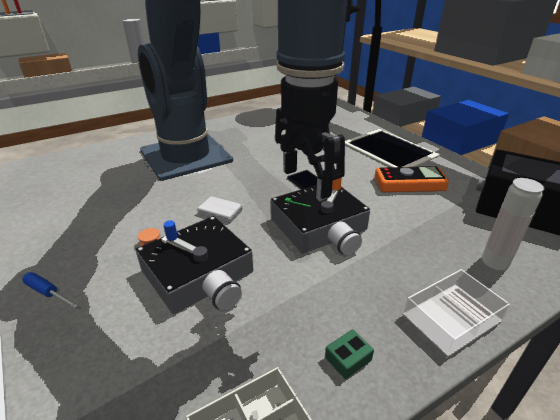

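The pictures show the orange lever's box on the robot's left, with its knob at scene pixel (336,184) and side pixel (322,295). The green clip and line are at scene pixel (296,202) and side pixel (329,263). The blue box is on the right, well away. Next I'll work out the pivot and angles.

```bash
cat > est.py <<'E'
from h import *
def blob(m,lo):
    c,l,st,ce=cv2.connectedComponentsWithStats(m); return [(l==i) for i in range(1,c) if st[i,4]>lo]
def near(P,z0,z1): return P[(P[:,2]>z0)&(P[:,2]<z1)&(abs(P[:,0]-.5)<.12)&(abs(P[:,1]-.14)<.13)]
def run(knobcams=('side','scene'),greencams=('side','scene','wrist')):
    S={n:snap(n) for n in ('scene','side','wrist')}
    for n in S:
        m=masks(S[n]['img'])
        K=near(pts(S[n],m['orange']),.07,.118); 
        if len(K)>10:
            c,r=cv2.minEnclosingCircle(K[K[:,2]>.107][:,:2].astype(np.float32)) if (K[:,2]>.107).sum()>5 else (0,0)
            print(n,'knob med',np.median(K,0).round(4),'top circ',np.round(c,4),round(r,4))
        G=near(pts(S[n],m['green']),.055,.072)
        if len(G)>20:
            x=G[:,:2]; vx,vy,x0,y0=cv2.fitLine(x.astype(np.float32),cv2.DIST_HUBER,0,.01,.001).ravel()
            d=np.array([vx,vy]); d*=np.sign(-d[0]); t=(x-[x0,y0])@d
            e=t.max()-.006; clip=np.array([x0,y0])+d*(t.max()-.006)
            T=G[G[:,2]>.064][:,:2]
            print(n,'dir deg',np.degrees(np.arctan2(d[1],d[0])).round(1),'clip',clip.round(4),'cliptop',T.mean(0).round(4) if len(T) else None,'pivot',(clip-.094*d).round(4))
    return S
E
python3 - <<'E'
from est import *
S=run()
s=S['side']; cv2.imwrite('pics/b.png',cv2.resize(s['img'][215:365,220:420],(800,600),interpolation=cv2.INTER_CUBIC))
E
```

```text
scene knob med [0.5028 0.2055 0.0885] top circ 0 0
scene dir deg -145.4 clip [0.4621 0.0943] cliptop [0.466  0.0955] pivot [0.5394 0.1478]
side knob med [0.4951 0.219  0.102 ] top circ [0.4952 0.2116] 0.0114
side dir deg -143.5 clip [0.4603 0.0934] cliptop [0.4653 0.0975] pivot [0.5358 0.1494]
wrist dir deg -143.5 clip [0.4613 0.0935] cliptop [0.465  0.0958] pivot [0.5368 0.1493]
```

View pics/b.png

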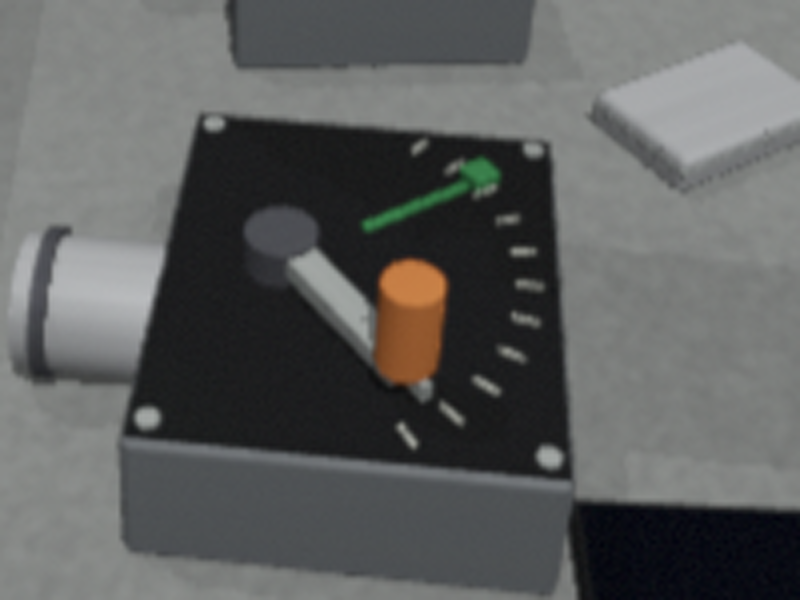

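The clip direction is about 216.5°, the knob is at about 127°, and the pivot is near (0.540, 0.152). That leaves about 89.5° of counterclockwise travel. In the crop, the knob top is at (412,280) and the clip at (480,170). I'll go above the knob now.

```bash
python3 -m crank '[{"x":2.1,"y":-1.8,"jaw":0},{"x":2.1,"y":-1.8,"jaw":0},{"x":2.1,"y":-1.8,"jaw":0},{"x":2.1,"y":-1.8,"jaw":0},{"x":2.1,"y":-1.8,"jaw":0}]'
python3 -m crank '[{"x":2.1,"y":-1.8,"jaw":0},{"x":2.1,"y":-1.8,"jaw":0},{"x":2.1,"y":-1.8,"jaw":0},{"x":2.1,"y":-1.8,"jaw":0},{"x":2.1,"y":-1.8,"jaw":0}]'
python3 -m crank '[{"rz":-7.4,"jaw":0},{"rz":-7.4,"jaw":0},{"rz":-7.4,"jaw":0},{"rz":-7.4,"jaw":0},{"rz":-7.4,"jaw":0}]'
python3 -m crank '[{"jaw":0},{"jaw":0},{"jaw":0},{"jaw":0},{"jaw":0}]'
python3 - <<'E'
from est import *
from scipy.spatial.transform import Rotation as R
S=run(); st=ctrl.get_state(); q=st['tcp_rot']; M=R.from_quat([q[1],q[2],q[3],q[0]]).as_matrix()
print(M.round(3),st['joint_positions'].round(2)); print('tool-frame cm to knob', 100*M.T@(np.array([.4952,.2116,.080])-st['ee_pos']))
cv2.imwrite('pics/w.png',S['wrist']['img'])
E
```

```text
scene knob med [0.503  0.2059 0.0893] top circ 0 0
scene dir deg -142.6 clip [0.4631 0.093 ] cliptop [0.4658 0.0954] pivot [0.5378 0.1501]
side knob med [0.4951 0.219  0.1018] top circ [0.4947 0.2118] 0.0115
side dir deg -144.1 clip [0.4606 0.0941] cliptop [0.4652 0.0972] pivot [0.5367 0.1492]
wrist dir deg -143.4 clip [0.4617 0.0937] cliptop [0.4651 0.0957] pivot [0.5372 0.1497]
[[ 0.  1. -0.]
 [ 1. -0. -0.]
 [-0. -0. -1.]] [-0.08  0.58  0.02  1.44 -0.01  1.13 -0.06]
tool-frame cm to knob [ 21.15960885 -17.97420727  15.12403211]validation failed for argument at $[0]...
validation failed for argument at $[0]...
validation failed for argument at $[0]...
validation failed for argument at $[0]...
```

View pics/w.png

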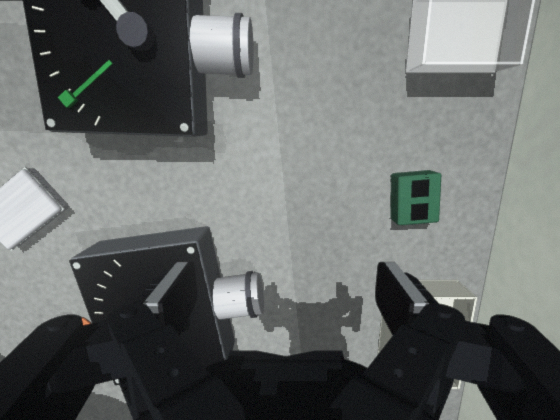

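The arm has not moved: the wrist view shows the orange box at upper left, with the clip at (67,98). The rows were refused, most likely because each row needs all the keys.

```bash
python3 -m crank '[{"rx":0,"ry":0,"rz":0,"x":2.1,"y":-1.8,"z":0,"jaw":0},{"rx":0,"ry":0,"rz":0,"x":2.1,"y":-1.8,"z":0,"jaw":0},{"rx":0,"ry":0,"rz":0,"x":2.1,"y":-1.8,"z":0,"jaw":0},{"rx":0,"ry":0,"rz":0,"x":2.1,"y":-1.8,"z":0,"jaw":0},{"rx":0,"ry":0,"rz":0,"x":2.1,"y":-1.8,"z":0,"jaw":0}]'
```

```text
t: 0.95
ee_pos: [0.5842, 0.1057, 0.2314]
tcp_rot: [0.0, 0.707, 0.707, 0.0]
contact_force: [-0.5, 1.3, 0.1]
width: 0.997
finger_force: 0.0
```

```bash
python3 -m crank '[{"rx":0,"ry":0,"rz":0,"x":2.1,"y":-1.8,"z":0,"jaw":0},{"rx":0,"ry":0,"rz":0,"x":2.1,"y":-1.8,"z":0,"jaw":0},{"rx":0,"ry":0,"rz":0,"x":2.1,"y":-1.8,"z":0,"jaw":0},{"rx":0,"ry":0,"rz":0,"x":2.1,"y":-1.8,"z":0,"jaw":0},{"rx":0,"ry":0,"rz":0,"x":2.1,"y":-1.8,"z":0,"jaw":0}]'
python3 -m crank '[{"rx":0,"ry":0,"rz":-7.4,"x":0,"y":0,"z":0,"jaw":0},{"rx":0,"ry":0,"rz":-7.4,"x":0,"y":0,"z":0,"jaw":0},{"rx":0,"ry":0,"rz":-7.4,"x":0,"y":0,"z":0,"jaw":0},{"rx":0,"ry":0,"rz":-7.4,"x":0,"y":0,"z":0,"jaw":0},{"rx":0,"ry":0,"rz":-7.4,"x":0,"y":0,"z":0,"jaw":0}]'
cat > rel.py <<'E'
from est import *
from scipy.spatial.transform import Rotation as R
def rel(p):
    st=ctrl.get_state(); q=st['tcp_rot']; M=R.from_quat([q[1],q[2],q[3],q[0]]).as_matrix()
    print('pos',st['ee_pos'].round(4),'y deg',np.degrees(np.arctan2(M[1,1],M[0,1])).round(1),'tilt',M[:,2].round(3),'j',st['joint_positions'].round(2),'t',st['t'])
    print('to target cm',(100*M.T@(np.array(p)-st['ee_pos'])).round(2))
E
python3 - <<'E'
from rel import *
s=snap('wrist'); cv2.imwrite('pics/w2.png',s['img'])
m=masks(s['img'])['orange']; K=near(pts(s,m),.107,.115); print('knob top wrist',K.mean(0),cv2.minEnclosingCircle(K[:,:2].astype(np.float32)))
rel([.495,.2117,.08])
E
```

```text
t: 1.45
ee_pos: [0.4943, 0.2108, 0.2315]
tcp_rot: [0.0, 0.707, 0.707, 0.0]
contact_force: [-0.4, 0.3, -0.3]
width: 1.002
finger_force: 0.0
t: 1.95
ee_pos: [0.495, 0.21, 0.2315]
tcp_rot: [0.0, 0.444, 0.896, 0.0]
contact_force: [-0.2, 1.1, -0.4]
width: 1.0
finger_force: 0.0
knob top wrist [0.49352022 0.21161048 0.10936384] ((0.4937731623649597, 0.21130232512950897), 0.010980253107845783)
pos [0.4951 0.2099 0.2314] y deg 37.7 tilt [ 0. -0. -1.] j [-0.37  0.37 -0.17  1.8   0.08  0.98  0.09] t 2.0
to target cm [ 0.15  0.1  15.14]
```

View pics/w2.png

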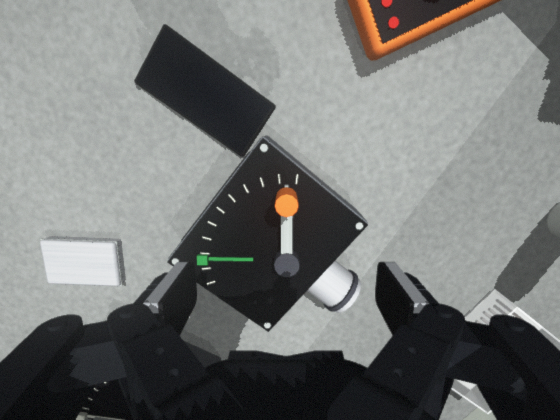

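The wrist view shows the knob at (287,205), the pivot at (286,265) and the clip at (202,260). The fingers line up across the lever. I'll descend and then cage the knob loosely.

```bash
python3 -m crank '[{"rx":0,"ry":0,"rz":0,"x":0.1,"y":0,"z":3,"jaw":0},{"rx":0,"ry":0,"rz":0,"x":0,"y":0,"z":3,"jaw":0},{"rx":0,"ry":0,"rz":0,"x":0,"y":0,"z":3,"jaw":0},{"rx":0,"ry":0,"rz":0,"x":0,"y":0,"z":3,"jaw":0},{"rx":0,"ry":0,"rz":0,"x":0,"y":0,"z":3,"jaw":0}]'
python3 -m crank '[{"rx":0,"ry":0,"rz":0,"x":0,"y":0,"z":0,"jaw":165},{"rx":0,"ry":0,"rz":0,"x":0,"y":0,"z":0,"jaw":165},{"rx":0,"ry":0,"rz":0,"x":0,"y":0,"z":0,"jaw":165},{"rx":0,"ry":0,"rz":0,"x":0,"y":0,"z":0,"jaw":165},{"rx":0,"ry":0,"rz":0,"x":0,"y":0,"z":0,"jaw":165}]'
python3 - <<'E'
from rel import *
rel([.495,.2117,.08])
E
```

```text
t: 2.5
ee_pos: [0.4946, 0.2108, 0.0804]
tcp_rot: [0.0, 0.448, 0.894, 0.0]
contact_force: [0.8, -0.2, 0.0]
width: 0.996
finger_force: 0.0
t: 3.0
ee_pos: [0.495, 0.211, 0.0824]
tcp_rot: [0.001, 0.446, 0.895, 0.001]
contact_force: [-0.9, -0.6, 0.1]
width: 0.355
finger_force: 0.0
pos [0.495  0.211  0.0824] y deg 37.0 tilt [ 0.002  0.001 -1.   ] j [-0.39  0.56 -0.14  1.97  0.13  0.62  0.02] t 3.0
to target cm [0.05 0.04 0.24]
```

```bash
python3 -m crank '[{"rx":0,"ry":0,"rz":-6,"x":-0.04,"y":-0.78,"z":0,"jaw":165},{"rx":0,"ry":0,"rz":-6,"x":-0.04,"y":-0.78,"z":0,"jaw":165},{"rx":0,"ry":0,"rz":-6,"x":-0.04,"y":-0.78,"z":0,"jaw":165},{"rx":0,"ry":0,"rz":-6,"x":-0.04,"y":-0.78,"z":0,"jaw":165},{"rx":0,"ry":0,"rz":-6,"x":-0.04,"y":-0.78,"z":0,"jaw":165}]'
cat > arc.py <<'E'
from rel import *
st=ctrl.get_state(); d=st['ee_pos'][:2]-[.540,.1515]; print('tcp about pivot r',np.hypot(*d),'deg',np.degrees(np.arctan2(d[1],d[0]))%360)
p=np.array([.540,.1515])+.075*np.array([np.cos(np.radians(216.5)),np.sin(np.radians(216.5))]); rel([*p,.08])
E
python3 arc.py
```

```text
t: 3.5
ee_pos: [0.4712, 0.1809, 0.0822]
tcp_rot: [0.001, 0.197, 0.98, 0.001]
contact_force: [1.0, 1.1, 1.3]
width: 0.352
finger_force: 0.8
tcp about pivot r 0.07475845450666858 deg 156.8747733844524
pos [0.4712 0.1809 0.0822] y deg 67.3 tilt [ 0.002  0.001 -1.   ] j [-0.25  0.53 -0.3   2.05  0.27  0.59  0.43] t 3.5
to target cm [-3.64 -6.5   0.21]
```

Tracking well. I'll continue for the remaining ~60°, plus a few degrees for the slack.

```bash
python3 -m crank '[{"rx":0,"ry":0,"rz":-6,"x":-0.04,"y":-0.78,"z":0,"jaw":165},{"rx":0,"ry":0,"rz":-6,"x":-0.04,"y":-0.78,"z":0,"jaw":165},{"rx":0,"ry":0,"rz":-6,"x":-0.04,"y":-0.78,"z":0,"jaw":165},{"rx":0,"ry":0,"rz":-6,"x":-0.04,"y":-0.78,"z":0,"jaw":165},{"rx":0,"ry":0,"rz":-6,"x":-0.04,"y":-0.78,"z":0,"jaw":165}]'
python3 -m crank '[{"rx":0,"ry":0,"rz":-6,"x":-0.04,"y":-0.78,"z":0,"jaw":165},{"rx":0,"ry":0,"rz":-6,"x":-0.04,"y":-0.78,"z":0,"jaw":165},{"rx":0,"ry":0,"rz":-6,"x":-0.04,"y":-0.78,"z":0,"jaw":165},{"rx":0,"ry":0,"rz":-6,"x":-0.04,"y":-0.78,"z":0,"jaw":165},{"rx":0,"ry":0,"rz":-6,"x":-0.04,"y":-0.78,"z":0,"jaw":165}]'
python3 arc.py; python3 - <<'E'
from est import *
S=run(); cv2.imwrite('pics/c.png',cv2.resize(S['side']['img'][185:335,220:420],(800,600)))
E
```

```text
t: 4.0
ee_pos: [0.4659, 0.1425, 0.0822]
tcp_rot: [0.001, -0.063, 0.998, 0.0]
contact_force: [1.4, 1.0, 0.6]
width: 0.353
finger_force: 0.8
t: 4.5
ee_pos: [0.4803, 0.1064, 0.0821]
tcp_rot: [0.001, -0.319, 0.948, -0.0]
contact_force: [-0.2, 2.2, -0.2]
width: 0.355
finger_force: 0.8
tcp about pivot r 0.07481252983575547 deg 217.02641724205512
pos [0.4803 0.1064 0.0821] y deg 127.2 tilt [ 0.002  0.001 -1.   ] j [ 0.11  0.57 -0.61  2.07  0.53  0.66  1.36] t 4.5
to target cm [0.02 0.07 0.21]
scene knob med [0.4876 0.1119 0.097 ] top circ [0.4821 0.1127] 0.0094
scene dir deg -140.1 clip [0.4674 0.0944] cliptop [0.4663 0.0934] pivot [0.5395 0.1547]
side knob med [0.485  0.1161 0.0997] top circ [0.4824 0.1099] 0.0093
wrist knob med [0.4749 0.1048 0.1088] top circ [0.4785 0.108 ] 0.0112
wrist dir deg -147.1 clip [0.4641 0.0952] cliptop [0.464  0.0951] pivot [0.543  0.1462]
```

View pics/c.png

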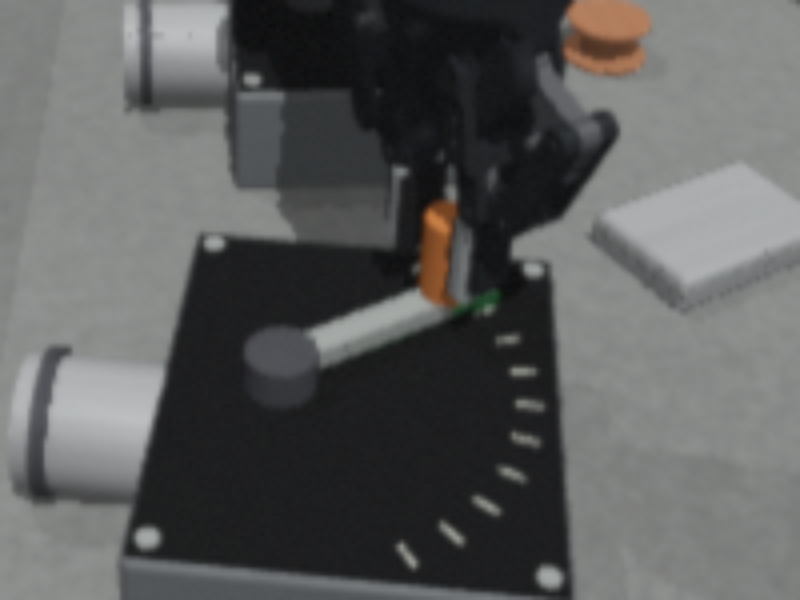

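The lever in the crop runs from the hub at (280,360) to the knob at (438,260), lying along the green line. By the wrist view it is within about 2° of the clip. I'll open the gripper, lift, and verify.

```bash
python3 -m crank '[{"rx":0,"ry":0,"rz":0,"x":0,"y":0,"z":0,"jaw":0},{"rx":0,"ry":0,"rz":0,"x":0,"y":0,"z":0,"jaw":0},{"rx":0,"ry":0,"rz":0,"x":0,"y":0,"z":0,"jaw":0},{"rx":0,"ry":0,"rz":0,"x":0,"y":0,"z":0,"jaw":0},{"rx":0,"ry":0,"rz":0,"x":0,"y":0,"z":0,"jaw":0}]'
python3 -m crank '[{"rx":0,"ry":0,"rz":0,"x":0,"y":0,"z":-2,"jaw":0},{"rx":0,"ry":0,"rz":0,"x":0,"y":0,"z":-3,"jaw":0},{"rx":0,"ry":0,"rz":0,"x":0,"y":0,"z":-3,"jaw":0},{"rx":0,"ry":0,"rz":0,"x":0,"y":0,"z":-3,"jaw":0},{"rx":0,"ry":0,"rz":0,"x":0,"y":0,"z":-3,"jaw":0}]'
python3 -m crank '[{"rx":0,"ry":0,"rz":0,"x":0,"y":0,"z":0,"jaw":0},{"rx":0,"ry":0,"rz":0,"x":0,"y":0,"z":0,"jaw":0},{"rx":0,"ry":0,"rz":0,"x":0,"y":0,"z":0,"jaw":0},{"rx":0,"ry":0,"rz":0,"x":0,"y":0,"z":0,"jaw":0},{"rx":0,"ry":0,"rz":0,"x":0,"y":0,"z":0,"jaw":0}]'
python3 - <<'E'
from est import *
S=run(); cv2.imwrite('pics/d.png',S['wrist']['img'])
s=S['side']; P=pts(s,masks(s['img'])['blue']); P=P[(abs(P[:,0]-.478)<.03)&(abs(P[:,1]+.172)<.03)&(P[:,2]>.07)]; print('blue',np.median(P,0))
E
```

```text
t: 5.15
ee_pos: [0.4795, 0.1064, 0.0813]
tcp_rot: [-0.0, -0.317, 0.948, -0.0]
contact_force: [0.3, 0.5, 1.0]
width: 1.001
finger_force: 0.0
t: 5.65
ee_pos: [0.4793, 0.1064, 0.2225]
tcp_rot: [-0.0, -0.317, 0.948, 0.0]
contact_force: [0.3, 0.1, 0.0]
width: 1.004
finger_force: 0.0
t: 6.15
ee_pos: [0.4792, 0.1063, 0.2205]
tcp_rot: [-0.001, -0.317, 0.948, 0.0]
contact_force: [-0.3, 0.2, 0.0]
width: 1.002
finger_force: 0.0
scene knob med [0.4866 0.104  0.0971] top circ [0.4806 0.1071] 0.0112
scene dir deg -142.2 clip [0.4622 0.0932] cliptop [0.4656 0.096 ] pivot [0.5365 0.1508]
side knob med [0.4802 0.1165 0.0992] top circ [0.48 0.11] 0.0103
side dir deg -117.5 clip [0.4596 0.0893] cliptop [0.4635 0.0979] pivot [0.5029 0.1727]
wrist knob med [0.4762 0.106  0.1091] top circ [0.4785 0.1077] 0.0109
wrist dir deg -144.6 clip [0.4644 0.0955] cliptop [0.4641 0.0952] pivot [0.541  0.1499]
blue [ 0.47793917 -0.17177865  0.09609245]
```

View pics/d.png

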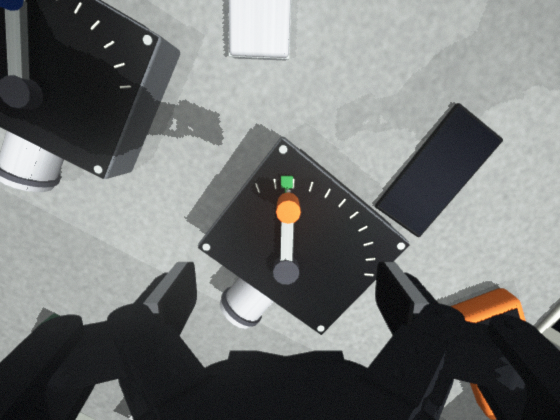

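The wrist view shows the pivot (286,271), knob (288,209) and clip (287,183) in one line. The blue knob has not moved and the gripper is clear, so I'm handing in.

```bash
python3 -c "
from rig import ctrl; print(ctrl.job_done())"
```

```text
the job is handed in; nothing more can be done
None
```

The orange lever now points at the green clip to within about 2° by the cameras and is released, the blue lever has not moved, and the job is handed in (the hand-in gave no verdict).

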